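Start a spin in the microcentrifuge

TASK

Start the loaded microcentrifuge by pushing with the closed fingers, gripping nothing: switch it on by pressing the lower half of its rocker switch, then push the open lid down until it clicks fully home, and last press the big oblong start key and let it spring back. Leave the two small keys alone, do not press start before the machine is on and the lid latched, and do not shift or lift anything else on the bench.

Things in the scene. Friction and masses are not known exactly. Their poses are not given: they have to be found in the camera images.
- centrifuge: white microcentrifuge, 226 mm wide (y), 260 deep (x), 140 high when shut, fixed. Origin: centre of its underside, on the bench; x points from its control panel (front, towards the robot) to the lid hinge (rear), z up. The flat teal panel, 85 mm long, rises 28 degrees from 75 mm height at x -130 mm to 115 mm at x -55 mm, where the level deck with the rotor bowl begins.
- rocker (a joint): the only rocker switch, black, 20 mm wide, 28 mm long up the slope, at the panel's left end (y +85 mm, mid-length) in a black bezel 3 mm high. 0 rad: off, its lower half (nearest the robot) stands up 18 degrees; 0.32: on, that half lies parallel to the panel and the upper half stands up. Over-centre spring: about 4 N near the lower end tips it; past the middle it snaps over and stays.
- rocker_low (a point): point to press on the rocker's lower half, 8 mm below its pivot. Fixed to the panel at the height (6 mm above the panel) where the surface of that half lies when on; when off the half stands 3 mm above this point, 4.5 mm at its lower end. Axes of the panel: z out of the panel, square to it, x up the slope, y to the left.
- lid (a joint): lid, 172 mm long from the hinge, 214 wide, 24 thick, with a round smoked window. 0 rad: shut, its top level 140 mm above the bench; grows as it opens. Starts at 0.70 to 1.00 and stays at any angle (stiff hinge, closing takes 1 to 3 N near the front edge). A sprung catch in front engages in the last 0.07 rad: about 11 N down near the front edge pushes it through, then it snaps to 0 and stays.
- lid_hinge (a point): the lid's hinge axis at mid-width, 121 mm above the bench, axes of centrifuge; the lid turns about its y axis. The lid's outer (top) face lies 19 mm from the axis.
- lid_press (a point): point on the lid's outer (top) face to push, on the middle line, 150 mm from the hinge axis along the lid and 22 mm from its free front edge; moves with the lid. z is square to the outer face and points out of it, x runs along the lid to the hinge.
- start_key (a joint): start key: the one large grey oblong key, 34 mm wide (y) by 22 mm, right of the display, on the panel's mid-length at y -35 mm. Slides straight into the panel: 0 released, 0.004 m fully in, pressed counts from 0.0025; springs back; about 5 N fully in.
- start_top (a point): centre of the start key's flat top, 6.5 mm above the panel when released; axes as rocker_low; moves with the key.
- stop_key (a joint): stop key: small round grey key, 16 mm across, upper right of the panel (y -88 mm, 20 mm up the slope from mid-length). 0 released, 0.004 m in. To be left alone.
- open_key (a joint): lid-release key: small square grey key, 12 mm, lower right of the panel (y -88 mm, 20 mm down the slope from mid-length). 0 released, 0.004 m in. To be left alone.
- tube_rack: loose white rack of capped microtubes, 100 x 64 x 52 mm, beside the machine; origin under its centre. Bystander.
- reagent_bottle: loose glass bottle with blue cap, 70 mm across, 140 mm high, beside the machine; origin under its centre. Bystander.
- beaker: loose small glass beaker, 60 mm across, 70 mm high, beside the machine; origin under its centre. Bystander.
- rotor_cover: loose aluminium rotor cover, disc 88 mm across with an 18 mm knob, 26 mm high, in front of the machine; origin under its centre. Bystander.
- tip_box: loose blue pipette-tip box with clear cover, 82 x 122 x 58 mm, right in front of the machine; origin under its centre. Bystander.
- pipette: loose white micropipette lying down to the left of the machine, 250 mm long, 34 mm wide, 24 mm high; origin near mid-length on the bench, x along it. Bystander.
- petri_dish: loose covered petri dish, 94 mm across, 18 mm high, left in front of the machine; origin under its centre. Bystander.

How it is judged:
By the outcome, as a careful person would: the job done as asked, in the order asked, and still so for the second after the job is handed in, with the robot touching nothing.
It also fails if it takes over 54 s, if anything falls off the work surface, if the arm or the gripper's body presses on something with over 40 N, if the wrist force passes 120 N, or if a joint passes its speed limit or range.

ROBOT

A 6-joint arm with a two-finger parallel gripper is mounted at the origin on the work surface. World frame = base frame: x ahead of the robot, y to its left, z up, the work surface at z = 0. Lengths are in m, angles in rad, forces in N, time in s.
With the tool pointing down it reaches from about 0.425 to 0.95 m from the base axis. Payload 3.5 kg.
Tool frame: the origin (TCP) lies on the centre line of the jaws, within the pads' length; the fingertips stand 17 mm ahead of it and the grasp point (between the pads) lies 2 mm behind it; z points along the fingers, y is the line along which they close (so a half turn about z gives the same grasp; the last joint's range is limited). The gripper opens to 85 mm and grips with 20 to 120 N. Pads are 22 mm wide; open, the fingers measure 114 mm over their backs; the gripper's body (76 mm by 85 mm) begins 54 mm behind the grasp point. The pads swing forward as they close: fully open they stand 13 mm farther back than shut.
Start: joints at [1.026, 0.286, 1.577, -0, 1.279, -0.15], TCP at [0.26, 0.623, 0.248] pointing down, gripper open.
Joint ranges: [-2.77, 2.77], [-0.9, 2.22], [0.21, 2.48], [-1.53, 4.67], [0.24, 2.81], [-2.84, 2.84]. Speed limits (rad/s): [2.79, 2.79, 3.14, 3.14, 3.14, 3.14].

INTERFACE

Orientations are given as a unit quaternion [x, y, z, w].
In Python, from plant import ctrl gives the robot as it stands. The module is installed in compiled form; this text tells all that it offers.
- The arm moves only by the tool drive_tool, never from a script. Its argument "moves" is a list of rows, each a list of 3 entries, a list of its own where there are three numbers: the turn, a rotation vector about the tool's x, y, z in rad, then the shift along the tool's x, y, z in m, then the finger opening in m, from 0 to 0.0854. A call has 1 to 5 rows; each row shifts and turns the commanded pose from where the row before left it, along the tool's axes as they then stand; what a row does not reach is not made up. A row lasts 1/8 s, in which the tool goes at most 62.5 mm and 10.7 degrees, less where a joint would pass 70% of its speed; a pose out of reach is approached as far as the arm can. A call with a gripper value outside its range is refused whole. The fingers move at their own pace and stop on an object; "grip_force" is the grip in N (left out, the last holds). Time passes only in rows, so rows that do not move let the fingers close. It gives the time, the measured TCP pose, the force, the opening and the grip force at its end, in the units of the state.
- ctrl.get_state(): the state, without advancing time (a new reading comes with each control period).
- ctrl.read_camera(name): name is "scene" or "side" or "wrist"; returns a dict with "image" (400x640x3 uint8, red, green, blue), "fx", "fy", "cx", "cy" (pixels), "R" (3x3) and "t" (3): a world point X has camera coordinates R X + t. Camera axes: x right, y down, z forward; pixel columns grow to the right and rows downward; lengths in m; the calibration is good to about 2 mm. A picture is of the moment at which its call begins. There is no depth.
- ctrl.sign_off(): hands the job in; it is judged then, once.
The state is a dict: "time": time; "qpos": joint angles; "dq": joint speeds; "joint_efforts": joint torques, N m; "eef_pos": TCP position; "tcp_rot": TCP orientation; "contact_force": force on the tool from outside, world axes, zero at the start; "wrist_torque": the same for the moment, N m; "opening": opening from 0.0 (shut) to 1.0 (fully open); "finger_force": force on a finger pad.
Only numpy, scipy, OpenCV 4.12 (cv2) and the standard library are available. Lean on these libraries where they do the work, as an engineer would, in place of code of your own. Each camera call takes 0.05 s, during which the arm holds its last target. There are 200 camera calls.

## Working session

There is one attempt and no reset: what is moved stays moved. The work goes in short steps, Python scripts to look and compute and a tool call to move; the robot and the scene stay as the last step left them, time stands still between calls to the robot, and variables do not carry over. Pictures are saved under pics/ and viewed, at most 10 in all, crops included, and the job is handed in when it is done.

Besides the shell and the picture viewer there is one more tool, called after "Call:" as name(argument=value, ...), one argument or row to a line, values as JSON. drive_tool: Moves the arm, as the interface text tells. Its arguments: {"type":"object","properties":{"moves":{"type":"array","items":{"type":"array"}},"grip_force":{"type":"number"}},"required":["moves"]}

```bash
mkdir -p pics
cat > h.py <<'E'
import numpy as np, cv2, pickle
from plant import ctrl
def snap(name,fn):
    c=ctrl.read_camera(name); pickle.dump(c,open(f'pics/{fn}.pkl','wb'))
    cv2.imwrite(f'pics/{fn}.png',c['image'][...,::-1]); return c
def load(fn): return pickle.load(open(f'pics/{fn}.pkl','rb'))
def proj(c,X):
    X=np.atleast_2d(X); p=X@np.array(c['R']).T+np.array(c['t'])
    return np.c_[c['fx']*p[:,0]/p[:,2]+c['cx'],c['fy']*p[:,1]/p[:,2]+c['cy']]
E
python3 - <<'E'
from h import *
for n in('scene','side','wrist'):
    c=snap(n,n+'0'); R=np.array(c['R']);print(n,c['fx'],-R.T@c['t'],R[2])
s=ctrl.get_state();print(s)
E
```

```text
scene 516.2644450837769 [0.82479886 0.91047175 1.0664084 ] [-0.22311382 -0.64781708 -0.72839087]
side 373.7813149675468 [ 0.45215081 -0.53317492  0.64630753] [ 0.11360068  0.72938377 -0.67460671]
wrist 285.885117419714 [0.19727147 0.64825197 0.37441982] [ 0.24554029 -0.10428208 -0.96376097]
{'time': 0.15, 'qpos': array([ 1.02604146e+00,  2.86998876e-01,  1.57786192e+00, -2.53044912e-05,
        1.27860022e+00, -1.49989559e-01]), 'dq': array([-0.00152655, -0.00216388, -0.00469467,  0.00106686, -0.00074976,
        0.00152086]), 'joint_efforts': array([ 8.64289959e-04, -4.06602430e+01, -2.93141413e+01, -1.64629951e-04,
        3.92134854e-03,  2.31581743e-05]), 'eef_pos': array([0.25931436, 0.6226724 , 0.24722895]), 'tcp_rot': array([ 1.96099811e-01,  9.80583495e-01, -8.82504639e-04, -3.06631832e-04]), 'contact_force': array([ 0.31524989, -0.21398936,  0.26521696]), 'wrist_torque': array([-0.05675238, -0.04684374,  0.07169904]), 'finger_force': 0.0, 'opening': 0.9965970066103406}
```

View pics/scene0.png

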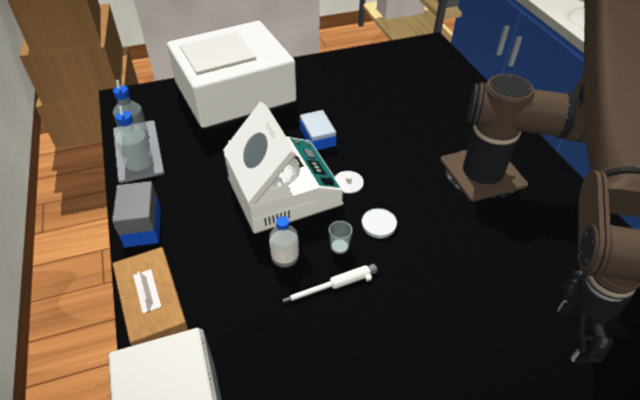

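View pics/side0.png

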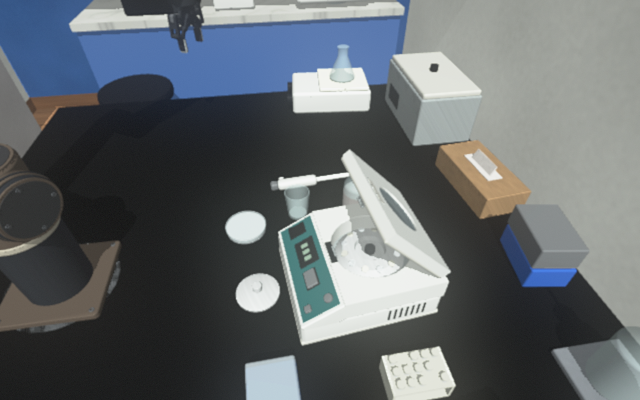

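The scene view shows the machine near (285,165) with its lid open. In the side view the teal panel runs from (280,228) to (340,330). I'll enlarge both.

Run:
```python
import cv2,numpy as np
a=cv2.imread('pics/side0.png')[145:345,260:460]; b=cv2.imread('pics/scene0.png')[95:235,215:355]
cv2.imwrite('pics/c1.png',cv2.resize(a,(600,600),interpolation=cv2.INTER_CUBIC))
cv2.imwrite('pics/c2.png',cv2.resize(b,(560,560),interpolation=cv2.INTER_CUBIC))
```

```text
(no output)
```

View pics/c1.png

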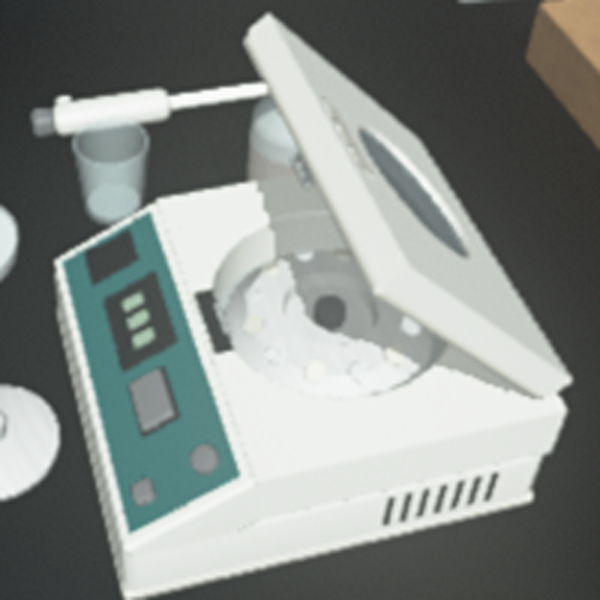

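View pics/c2.png

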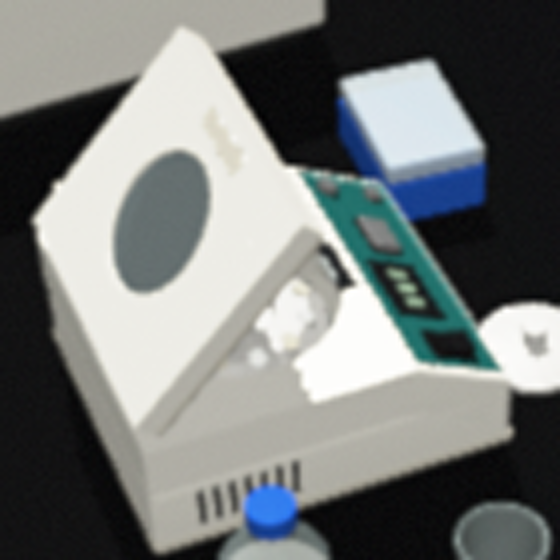

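Crop 1 (side, ×3) shows:
- Start key at (154,400), stop at (205,458), open at (144,491), and the rocker bezel centred at (112,257).
- The machine's bottom right corners at (127,598) and (532,495).

Crop 2 (scene, ×4) shows:
- Start key at (380,234) and rocker at (448,348).
- Lid outer-face corners at (183,30), (318,232), (150,432) and (35,220).

Next I fit one model to both views.

```bash
cat > fit.py <<'E'
from h import *
from scipy.optimize import least_squares
c28,s28=np.cos(np.radians(28)),np.sin(np.radians(28))
def P(u,y,h): # panel: u up slope, h out, m
    return np.array([-.0925+u*c28-h*s28, y, .095+u*s28+h*c28])
def L(d,y,a,xh,h=.019): return np.array([xh-d*np.cos(a)+h*np.sin(a), y, .121+d*np.sin(a)+h*np.cos(a)])
def W(m,p):
    c,s=np.cos(p[2]),np.sin(p[2]); return np.array([p[0]+c*m[0]-s*m[1],p[1]+s*m[0]+c*m[1],m[2]])
E
cat > run.py <<'E'
from fit import *
S,C=load('side0'),load('scene0')
def pts(a,xh):
    key=[P(0,-.035,.0065),P(.02,-.088,.005),P(-.02,-.088,.005),P(0,.085,.003)]
    lid=[L(.172,-.107,a,xh),L(.172,.107,a,xh)]
    return key,lid,[L(0,.107,a,xh),L(0,-.107,a,xh)]
def model(p,sep=False):
    k,l,r=pts(p[3],p[4])
    a=k+[np.array([-.13,-.113,0]),np.array([.13,-.113,0]),L(.172,.107,p[3],p[4])]
    b=k+[np.array([-.13,.113,0])]+l+[np.array([.13,.113,0])]
    return proj(S,[W(x,p) for x in a]),proj(C,[W(x,p) for x in b])
sa=np.array([(154,400),(205,458),(144,491),(112,257),(127,598),(532,495),(268,14)])
sb=np.array([(380,234),(328,185),(375,193),(448,348),(510,435),(183,30),(318,232),(155,552)])
A=(sa+.5)/3-.5+[260,145]; B=(sb+.5)/4-.5+[215,95]
f=lambda p:np.r_[(model(p)[0]-A).ravel(),(model(p)[1]-B).ravel()]
r=least_squares(f,[.7,0,0,.85,.117],loss='soft_l1')
print(r.x);n=len(A)*2;e=f(r.x);print(e[:n].reshape(-1,2).round(1).tolist());print(e[n:].reshape(-1,2).round(1).tolist())
p=r.x
for nm,m in dict(rock=P(-.008,.085,.006),start=P(0,-.035,.0065),lid=L(.15,0,p[3],p[4])).items(): print(nm,W(m,p).round(4))
# per-point triangulation check
for i,j in((0,0),(1,1),(2,2),(3,3)):
    q=least_squares(lambda X:np.r_[(proj(S,X)-A[i]).ravel(),(proj(C,X)-B[j]).ravel()],[.6,0,.1]).x;print(i,q.round(4))
q=least_squares(lambda X:np.r_[(proj(S,X)-A[6]).ravel(),(proj(C,X)-B[6]).ravel()],[.6,0,.1]).x;print('lidFL',q.round(4))
E
python3 run.py
```

```text
[ 0.59064206 -0.09319531  0.10039451  0.79595108  0.11914663]
[[-1.2, -1.3], [0.1, -0.5], [-0.0, -0.6], [-0.6, -0.6], [0.4, 5.4], [-2.3, 6.4], [-1.3, 0.6]]
[[-0.6, -0.4], [-0.8, 0.2], [-1.2, 0.0], [-0.3, -0.6], [-0.4, 5.2], [-0.5, 0.0], [-3.6, -1.1], [0.3, 5.3]]
rock [ 0.4803 -0.0189  0.0965]
start [ 0.4991 -0.1376  0.1007]
lid [ 0.6183 -0.0904  0.2415]
0 [ 0.4999 -0.1386  0.0982]
1 [ 0.5218 -0.1892  0.1087]
2 [ 0.4866 -0.1924  0.0892]
3 [ 0.4892 -0.0176  0.0955]
lidFL [0.5915 0.0183 0.2563]
```

The triangulated points agree with the text heights to about 2 mm. The bottom corners are off by 5 px because the base has an undercut, so I'll drop them. Now I turn the tool and close the fingers.

Call:
drive_tool(
  moves=[
    [[0,0,-0.165],[0,0,0],0],
    [[0,0,-0.165],[0,0,0],0],
    [[0,0,-0.165],[0,0,0],0],
    [[0,0,0],[-0.025,-0.053,0],0],
    [[0,0,0],[-0.025,-0.053,0],0],
  ],
)

```text
time: 0.78
eef_pos: [0.32, 0.5216, 0.2476]
tcp_rot: [-0.051, 0.999, -0.0, -0.0]
contact_force: [0.7, -0.7, 0.2]
opening: -0.001
finger_force: 0.0
```

```bash
sed -i 's/^f=lambda.*/M=np.array([1]*4+[0,0,1]+[1]*4+[0,1,.3,0]).repeat(2)\nf=lambda p:M*np.r_[(model(p)[0]-A).ravel(),(model(p)[1]-B).ravel()]/' run.py; python3 run.py
```

```text
[ 0.59078148 -0.09438465  0.09320722  0.80404698  0.11854077]
[[-1.2, -1.1], [-0.2, -0.1], [-0.3, -0.3], [-0.2, -0.5], [-0.0, 0.0], [-0.0, 0.0], [-0.4, 0.5]]
[[-0.6, -0.5], [-0.7, 0.0], [-1.0, -0.1], [-0.6, -0.7], [-0.0, 0.0], [-0.6, -0.5], [-1.3, -0.5], [-0.0, 0.0]]
rock [ 0.4809 -0.0193  0.0965]
start [ 0.4989 -0.1381  0.1007]
lid [ 0.6188 -0.0918  0.2422]
0 [ 0.4999 -0.1386  0.0982]
1 [ 0.5218 -0.1892  0.1087]
2 [ 0.4866 -0.1924  0.0892]
3 [ 0.4892 -0.0176  0.0955]
lidFL [0.5915 0.0183 0.2563]
```

Call:
drive_tool(
  moves=[
    [[0,0,0],[-0.021,-0.0525,0],0],
    [[0,0,0],[-0.021,-0.0525,0],0],
    [[0,0,0],[-0.021,-0.0525,0],0],
    [[0,0,0],[-0.021,-0.0525,0],0],
    [[0,0,0],[-0.021,-0.0525,0],0],
  ],
)

```text
time: 1.4
eef_pos: [0.4511, 0.2702, 0.2482]
tcp_rot: [-0.05, 0.999, 0.0, 0.0]
contact_force: [0.7, 0.2, -0.4]
opening: -0.001
finger_force: 0.0
```

Call:
drive_tool(
  moves=[
    [[0,0,0],[0.005,-0.058,0],0],
    [[0,0,0],[0.005,-0.058,0],0],
    [[0,0,0],[0.005,-0.058,0],0],
    [[0,0,0],[0.005,-0.058,0],0],
    [[0,0,0],[0.005,-0.058,0],0],
  ],
)

```text
time: 2.02
eef_pos: [0.4543, -0.0209, 0.2483]
tcp_rot: [-0.05, 0.999, -0.0, 0.0]
contact_force: [1.9, -0.2, 0.6]
opening: -0.002
finger_force: 0.0
```

Run:
```python
from h import *
c=snap('wrist','w1'); print(ctrl.get_state()['eef_pos'],ctrl.get_state()['contact_force'])
cv2.imwrite('pics/w1v.png',cv2.resize(c['image'][...,::-1],(800,500)))
from fit import *
p=np.array([.59078,-.09438,.0932,.804,.1185])
for m in(P(0,-.035,.0065),P(0,.085,.003),P(-.014,.085,.003),P(.02,-.088,.005),P(-.02,-.088,.005)):print(proj(c,W(m,p))[0]*1.25)
```

```text
[ 0.45460803 -0.02678148  0.24839376] [ 2.03312101 -4.04249617  0.29071325]
[253.53467384 277.00665213]
[400.59164491 278.67347586]
[400.71551007 261.99732492]
[186.21282899 301.37689971]
[192.80280284 252.90613975]
```

View pics/w1v.png

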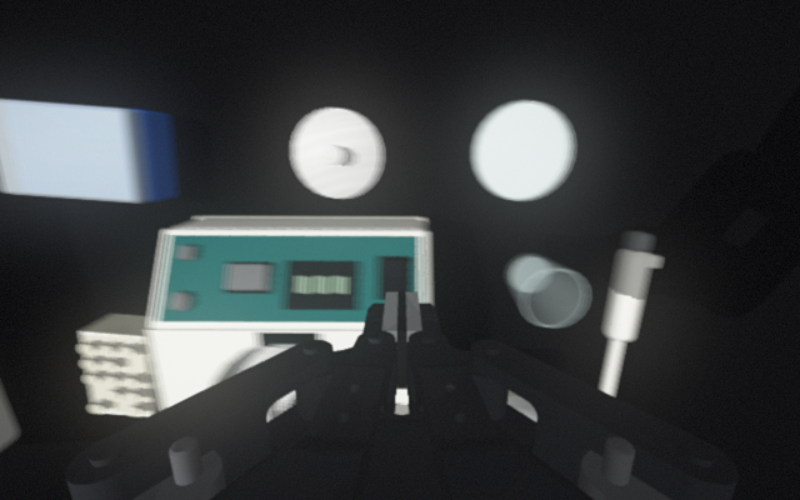

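The wrist view was taken while still moving. It shows the start key near (248,277), the rocker near (395,278) with the fingertips in front of it, and the stop/open keys at (182,300)/(187,252). Rows match the model. The constant 5 px column offset comes from the motion, so I'll take a still view.

Run:
```python
from h import *
from fit import *
ctrl.read_camera('wrist');ctrl.read_camera('wrist')
c=snap('wrist','w2'); s=ctrl.get_state();print(s['eef_pos'],s['contact_force'])
cv2.imwrite('pics/w2v.png',cv2.resize(c['image'][160:280,110:370][...,::-1],(780,360),interpolation=cv2.INTER_CUBIC))
p=np.array([.59078,-.09438,.0932,.804,.1185])
for m in(P(0,-.035,.0065),P(0,.085,.003),P(-.017,.085,.003),P(.02,-.088,.005),P(-.02,-.088,.005)):print((proj(c,W(m,p))[0]-[110,160])*3+1)
```

```text
[ 0.45458613 -0.0198493   0.24808831] [0.91111992 0.22131912 0.10441303]
[281.37293595 187.57866752]
[634.32798968 189.66591588]
[634.41339981 141.15468944]
[120.21910589 246.93338705]
[135.41710721 130.55834285]
```

View pics/w2v.png

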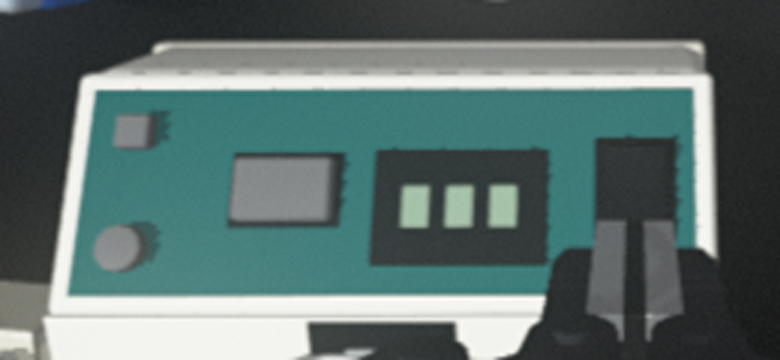

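The still view puts the start key at (281,188), rocker bezel centre column 636, open (132,131) and stop (119,248). All are within about 1 mm of the model. Now I go down over the rocker.

Call:
drive_tool(
  moves=[
    [[0,0,0],[-0.014,-0.002,0.03],0],
    [[0,0,0],[0,0,0.045],0],
    [[0,0,0],[0,0,0.04],0],
    [[0,0,0],[0,0,0.008],0],
    [[0,0,0],[0,0,0],0],
  ],
)

```text
time: 2.85
eef_pos: [0.4692, -0.0187, 0.1257]
tcp_rot: [-0.051, 0.999, 0.0, -0.0]
contact_force: [-0.7, -0.7, -0.4]
opening: 0.0
finger_force: 0.0
```

Call:
drive_tool(
  moves=[
    [[0,0,0],[0,0,0.006],0],
    [[0,0,0],[0,0,0.003],0],
    [[0,0,0],[0,0,0.002],0],
    [[0,0,0],[0,0,0],0],
  ],
)

```text
time: 3.35
eef_pos: [0.4695, -0.0198, 0.1151]
tcp_rot: [-0.05, 0.999, -0.0, 0.001]
contact_force: [-0.1, 1.7, 2.4]
opening: 0.001
finger_force: 1.6
```

Call:
drive_tool(
  moves=[
    [[0,0,0],[0,0,0.001],0],
    [[0,0,0],[0,0,0.001],0],
    [[0,0,0],[0,0,0],0],
  ],
)

```text
time: 3.72
eef_pos: [0.4687, -0.0198, 0.1121]
tcp_rot: [-0.05, 0.999, -0.0, -0.0]
contact_force: [-0.4, 0.5, 0.8]
opening: 0.004
finger_force: 0.6
```

Call:
drive_tool(
  moves=[
    [[0,0,0],[0,0,0.001],0],
    [[0,0,0],[0,0,0],0],
  ],
)

```text
time: 3.98
eef_pos: [0.4689, -0.0198, 0.1119]
tcp_rot: [-0.05, 0.999, -0.0, -0.0]
contact_force: [-2.6, -0.4, 6.1]
opening: 0.002
finger_force: 3.2
```

The force fell to 0.8 N and then rose to 6 N at the on-plane height, so the rocker snapped over. I lift, move above the lid, and check the rocker on the way.

Call:
drive_tool(
  moves=[
    [[0,0,0],[0,0,-0.03],0],
    [[0,0,0],[0,0,-0.05],0],
    [[0,0,0],[0,0,-0.055],0],
    [[0,0,0],[0,0,-0.053],0],
    [[0,0,0],[0,0,0],0],
  ],
)

```text
time: 4.6
eef_pos: [0.471, -0.0202, 0.3046]
tcp_rot: [-0.05, 0.999, -0.002, 0.005]
contact_force: [0.3, 0.8, 0.0]
opening: -0.003
finger_force: 0.0
```

Run:
```python
from h import *
c=snap('wrist','w3');d=snap('side','s3'); s=ctrl.get_state();print(s['eef_pos'],s['contact_force'])
a=cv2.resize(c['image'][140:260,250:410],(800,600),interpolation=cv2.INTER_CUBIC)[:,:480]
# before/after from side view
o=load('side0')['image']
b=np.vstack([cv2.resize(i[212:262,270:322],(312,300),interpolation=cv2.INTER_CUBIC) for i in(o,d['image'])])
cv2.imwrite('pics/w3v.png',np.hstack([a,b])[...,::-1])
```

```text
[ 0.46877358 -0.01967618  0.29902681] [ 0.82585565 -0.0331699  -0.54223673]
```

View pics/w3v.png

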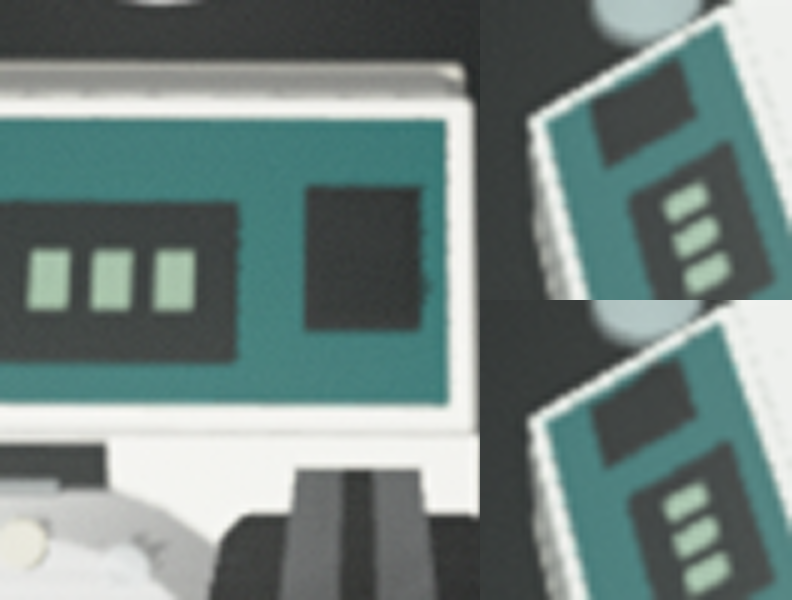

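The switch's cast shadow, which ran beside its lower half before, now sits at the upper half (428,285), and the side silhouette changed the same way. The rocker is on. Next is the lid.

Call:
drive_tool(
  moves=[
    [[0,0,0],[-0.05,-0.029,0],0],
    [[0,0,0],[-0.05,-0.029,0],0],
    [[0,0,0],[-0.049,-0.028,0],0],
    [[0,0,0],[0,0,0.01],0],
    [[0,0,0],[0,0,0.01],0],
  ],
)

```text
time: 5.32
eef_pos: [0.6245, -0.09, 0.2758]
tcp_rot: [-0.05, 0.999, 0.001, -0.003]
contact_force: [-0.4, 0.9, 1.2]
opening: -0.003
finger_force: 0.0
```

Call:
drive_tool(
  moves=[
    [[0,0,0],[0,0,0.01],0],
    [[0,0,0],[0,0,0.005],0],
    [[0,0,0],[0,0,0.004],0],
    [[0,0,0],[0,0,0],0],
  ],
)

```text
time: 5.82
eef_pos: [0.6258, -0.0902, 0.261]
tcp_rot: [-0.05, 0.999, -0.0, 0.001]
contact_force: [-0.2, 0.3, -0.3]
opening: 0.0
finger_force: 0.2
```

Call:
drive_tool(
  moves=[
    [[0,0,0],[0.01,0,0.011],0],
    [[0,0,0],[0.012,0,0.012],0],
    [[0,0,0],[0.009,0,0.012],0],
    [[0,0,0],[0.009,0,0.013],0],
    [[0,0,0],[0,0,0],0],
  ],
)

```text
time: 6.45
eef_pos: [0.5843, -0.0941, 0.2101]
tcp_rot: [-0.05, 0.999, 0.001, -0.002]
contact_force: [-0.4, 0.1, -0.0]
opening: -0.001
finger_force: 0.0
```

Run:
```python
from h import *
d=snap('side','s4'); s=ctrl.get_state();print(s['eef_pos'],s['contact_force'])
cv2.imwrite('pics/s4v.png',cv2.resize(d['image'][100:340,240:480],(600,600))[...,::-1])
```

```text
[ 0.5851199  -0.09419751  0.21101272] [ 0.64344551 -0.20950532  0.61150598]
```

View pics/s4v.png

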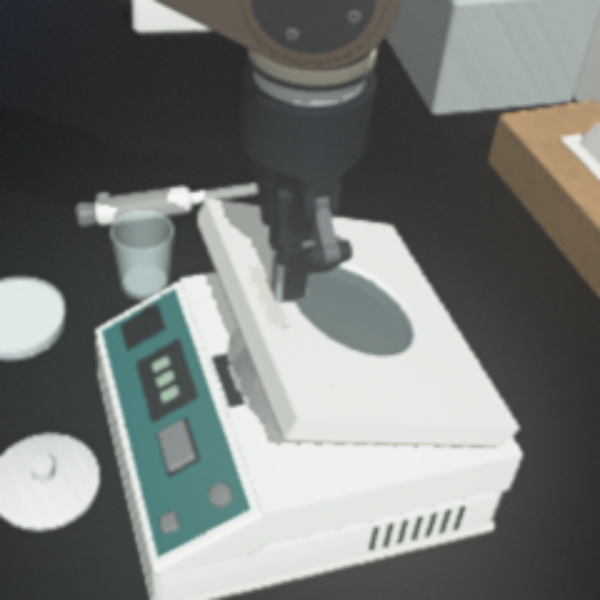

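The lid has followed the fingers down to about 0.35 rad, with the tips at (290,295) near its front middle. I continue the arc.

Call:
drive_tool(
  moves=[
    [[0,0,0],[0.006,0,0.013],0],
    [[0,0,0],[0.005,0,0.013],0],
    [[0,0,0],[0.003,0,0.011],0],
    [[0,0,0],[0.002,0,0.006],0],
    [[0,0,0],[0,0,0],0],
  ],
)

```text
time: 7.12
eef_pos: [0.5694, -0.0957, 0.1683]
tcp_rot: [-0.05, 0.999, 0.001, -0.001]
contact_force: [-0.7, -0.3, 0.6]
opening: -0.003
finger_force: 0.0
```

Call:
drive_tool(
  moves=[
    [[0,0,0],[0,0,0.003],0],
    [[0,0,0],[0,0,0.003],0],
    [[0,0,0],[0,0,0],0],
  ],
)

```text
time: 7.5
eef_pos: [0.5703, -0.096, 0.1656]
tcp_rot: [-0.05, 0.999, -0.0, -0.0]
contact_force: [-5.1, 1.3, 8.9]
opening: 0.003
finger_force: 4.0
```

Call:
drive_tool(
  moves=[
    [[0,0,0],[0,0,0.002],0],
    [[0,0,0],[0,0,0.002],0],
    [[0,0,0],[0,0,0],0],
  ],
)

```text
time: 7.88
eef_pos: [0.5702, -0.0959, 0.1595]
tcp_rot: [-0.05, 0.999, -0.0, 0.0]
contact_force: [-0.3, 1.0, 0.0]
opening: 0.002
finger_force: 0.0
```

Call:
drive_tool(
  moves=[
    [[0,0,0],[0,0,0.002],0],
    [[0,0,0],[0,0,0],0],
  ],
)

```text
time: 8.12
eef_pos: [0.5701, -0.096, 0.157]
tcp_rot: [-0.05, 0.999, 0.0, -0.0]
contact_force: [0.7, 0.1, -0.1]
opening: -0.002
finger_force: 0.2
```

Call:
drive_tool(
  moves=[
    [[0,0,0],[0,0,0.001],0],
    [[0,0,0],[0,0,0.001],0],
    [[0,0,0],[0,0,0],0],
  ],
)

```text
time: 8.5
eef_pos: [0.5702, -0.096, 0.157]
tcp_rot: [-0.05, 0.999, 0.0, -0.0]
contact_force: [-4.9, 1.9, 8.2]
opening: -0.002
finger_force: 3.9
```

The height holds at exactly shut (0.140 at the tips) while the force rises, so the lid is latched. Lift and go over the start key.

Call:
drive_tool(
  moves=[
    [[0,0,0],[0,0,-0.025],0],
    [[0,0,0],[0,0,-0.035],0],
    [[0,0,0],[0.043,-0.017,0],0],
    [[0,0,0],[0.043,-0.017,0],0],
    [[0,0,0],[0,0,0],0],
  ],
)

```text
time: 9.12
eef_pos: [0.4859, -0.139, 0.2147]
tcp_rot: [-0.049, 0.999, 0.0, -0.001]
contact_force: [-0.1, -0.1, 0.7]
opening: 0.002
finger_force: 0.0
```

Run:
```python
from h import *
ctrl.read_camera('wrist')
c=snap('wrist','w5');d=snap('side','s5'); s=ctrl.get_state();print(s['eef_pos'],s['contact_force'])
a=cv2.resize(c['image'][130:350,120:420],(545,400)); b=cv2.resize(d['image'][180:350,265:465][:,:108],(254,400))
cv2.imwrite('pics/w5v.png',np.hstack([a,b])[...,::-1])
```

```text
[ 0.48841158 -0.13837375  0.21543953] [-0.22433516  0.34412385  0.66025105]
```

View pics/w5v.png

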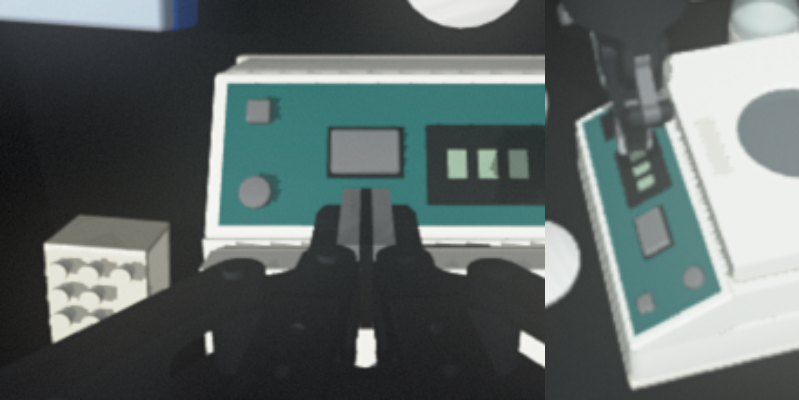

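The lid lies flat and shut, and the fingers (column 366) line up with the start key (column 366). Go down and press.

Call:
drive_tool(
  moves=[
    [[0,0,0],[0,0,0.04],0],
    [[0,0,0],[0,0,0.04],0],
    [[0,0,0],[0,0,0.01],0],
    [[0,0,0],[0,0,0.005],0],
    [[0,0,0],[0,0,0],0],
  ],
)

```text
time: 9.9
eef_pos: [0.489, -0.1387, 0.1215]
tcp_rot: [-0.05, 0.999, -0.001, 0.001]
contact_force: [-0.0, -0.8, -0.1]
opening: -0.005
finger_force: 0.0
```

Call:
drive_tool(
  moves=[
    [[0,0,0],[0,0,0.003],0],
    [[0,0,0],[0,0,0.002],0],
    [[0,0,0],[0,0,0],0],
  ],
)

```text
time: 10.28
eef_pos: [0.4885, -0.1387, 0.1162]
tcp_rot: [-0.05, 0.999, -0.0, 0.001]
contact_force: [0.2, -1.0, 2.5]
opening: 0.002
finger_force: 1.0
```

Call:
drive_tool(
  moves=[
    [[0,0,0],[0,0,0.001],0],
    [[0,0,0],[0,0,0.001],0],
    [[0,0,0],[0,0,0.001],0],
    [[0,0,0],[0,0,0],0],
  ],
)

```text
time: 10.78
eef_pos: [0.4886, -0.1387, 0.113]
tcp_rot: [-0.05, 0.999, -0.0, 0.001]
contact_force: [-0.1, -0.9, 4.8]
opening: 0.002
finger_force: 2.2
```

Call:
drive_tool(
  moves=[
    [[0,0,0],[0,0,0.001],0],
    [[0,0,0],[0,0,0.0005],0],
    [[0,0,0],[0,0,0],0],
  ],
)

```text
time: 11.15
eef_pos: [0.4889, -0.1388, 0.1124]
tcp_rot: [-0.05, 0.999, -0.0, 0.001]
contact_force: [-1.0, 1.1, 8.4]
opening: 0.003
finger_force: 4.0
```

The key has bottomed at 8 N, so it is fully in. Retract straight up.

Call:
drive_tool(
  moves=[
    [[0,0,0],[0,0,-0.01],0],
    [[0,0,0],[0,0,-0.04],0],
    [[0,0,0],[0,0,-0.05],0],
    [[0,0,0],[0,0,0],0],
    [[0,0,0],[0,0,0],0],
  ],
)

```text
time: 11.78
eef_pos: [0.4871, -0.138, 0.2097]
tcp_rot: [-0.05, 0.999, 0.001, -0.001]
contact_force: [0.2, 0.2, -0.5]
opening: -0.001
finger_force: 0.0
```

Run:
```python
from h import *
ctrl.read_camera('wrist')
c=snap('wrist','w6');d=snap('side','s6'); s=ctrl.get_state();print(s['eef_pos'],s['contact_force'])
a=cv2.resize(c['image'][130:350,120:420],(545,400)); b=cv2.resize(d['image'][180:350,265:465][:,:108],(254,400))
cv2.imwrite('pics/w6v.png',np.hstack([a,b])[...,::-1])
```

```text
[ 0.48674803 -0.13783387  0.20866566] [-0.25171216  0.19263224 -0.50134735]
```

View pics/w6v.png

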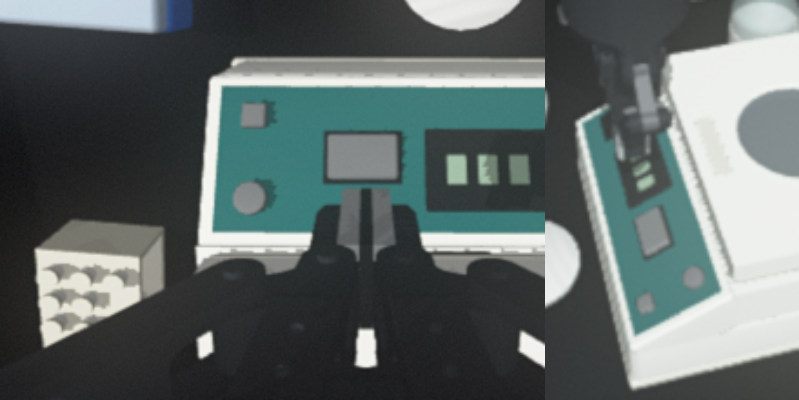

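The start key has sprung back at (363,157), the lid is still shut, both small keys look untouched, and the arm is clear.

```bash
python3 -c "
from plant import ctrl
print(ctrl.sign_off())"
```

```text
the job is handed in; nothing more can be done
None
```

I switched the rocker on, pushed the lid down until it latched, then pressed the start key fully in and let it spring back. The job is handed in after about 12 s of robot time, with nothing else touched as far as the pictures and force readings show.

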